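Fit the right casting flask on its sprue base

TASK

Of the three steel casting flasks standing on the jeweller's bench, choose the one whose size fits the round rubber sprue base, and stand it upright on the base, over the cone and fully down inside the raised rim. Leave the other two flasks standing where they are, and let go of the one you placed.

Things in the scene. Friction and masses are not known exactly. Their poses are not given: they have to be found in the camera images.
- flask_a: Casting flask: a plain steel tube with small dark perforations, open at both ends, standing upright and loose on the bench. Outer diameter 38 mm, wall 3 mm (inner diameter 32 mm), height 70 mm, about 155 g. Origin: centre of its lower rim; z along the tube's axis, up.
- flask_b: Casting flask: a plain steel tube with small dark perforations, open at both ends, standing upright and loose on the bench. Outer diameter 50 mm, wall 3 mm (inner diameter 44 mm), height 70 mm, about 210 g. Origin: centre of its lower rim; z along the tube's axis, up.
- flask_c: Casting flask: a plain steel tube with small dark perforations, open at both ends, standing upright and loose on the bench. Outer diameter 64 mm, wall 3 mm (inner diameter 58 mm), height 70 mm, about 270 g. Origin: centre of its lower rim; z along the tube's axis, up.
- sprue_base: Grey rubber disc fixed to the bench, 72 mm across. Flat floor 6 mm above the bench, ringed by a rim 11 mm high, inner diameter 58 mm. Central boss 36 mm in diameter up to 16 mm above the bench, then a cone narrowing to 10 mm across at 36 mm. The right flask fits over the boss and inside the rim, standing on the floor; others hang up on cone or rim. Origin: centre of underside; z up.
Mind the look-alikes: they are no part of the job. Leave any green or purple look-alike of the flask_c alone.

How it is judged:
By the outcome, as a careful person would: the job done as asked, in the order asked, and still so for the second after the job is handed in, with the robot touching nothing.
It also fails if it takes over 45 s, if anything falls off the work surface, if the arm or the gripper's body presses on something with over 40 N, if the wrist force passes 120 N, or if a joint passes its speed limit or range.

ROBOT

A 6-joint arm with a two-finger parallel gripper is mounted at the origin on the work surface. World frame = base frame: x ahead of the robot, y to its left, z up, the work surface at z = 0. Lengths are in m, angles in rad, forces in N, time in s.
With the tool pointing down it reaches from about 0.25 to 0.775 m from the base axis. Payload 4 kg.
Tool frame: the origin (TCP) lies between the finger pads; the fingertips stand 14 mm ahead of it and the grasp point (between the pads) lies 5 mm behind it (robot.tips_ahead is the distance from the TCP to the fingertips, in m); z points along the fingers, y is the direction in which the jaws open and shut (so a half turn about z gives the same grasp; the last joint's range is limited). The gripper opens to 94 mm and grips with 3 to 60 N. Pads are 16 mm wide; open, the fingers measure 119 mm over their backs; the gripper's body (75 mm by 177 mm) begins 78 mm behind the grasp point.
Start: joints at [-1.322, 0.087, 1.371, -0, 1.684, -0.103], TCP at [0.19, -0.516, 0.22] pointing down, gripper open.
Joint ranges: [-3.1, 3.1], [-0.76, 2.03], [0.27, 2.55], [-1.08, 4.22], [0.17, 2.65], [-2.57, 2.57]. Speed limits (rad/s): [2.79, 2.79, 3.14, 3.14, 3.14, 3.14].

INTERFACE

Orientations are given as [roll, pitch, yaw] about the fixed x, y, z axes, in that order (R = Rz(yaw) Ry(pitch) Rx(roll)).
In Python, from bench import robot, optics, job gives the robot as it stands.
- The arm moves only by the tool apply_moves, never from a script. Its argument "moves" is a list of rows, each a list of 3 entries, a list of its own where there are three numbers: the shift along the tool's x, y, z in cm, then the turn, a rotation vector about the tool's x, y, z in rad, then the opening, from 0 (shut) to 1 (fully open). In form: [[[tx, ty, tz], [rx, ry, rz], grip], ...]. A call has exactly 10 rows; each row is the pose to reach, as a shift and turn from the pose commanded when the call began, along the tool's axes at that moment; what a row does not reach only later rows make up. A row lasts 1/12 s, in which the tool goes at most 41.7 mm and 7.16 degrees, less where a joint would pass 70% of its speed; a pose out of reach is approached as far as the arm can. A call with a gripper value outside its range is refused whole. The fingers move at their own pace and stop on an object; the grip force is fixed at half the most. Time passes only in rows, so rows that repeat a pose let the fingers close, or fill a call up. It gives the time, the measured TCP pose, the force and the opening at its end, in the units of the state.
- robot.get_obs(): the state, without advancing time (a new reading comes with each control period).
- optics.snapshot(name): name is "side" or "top" or "wrist"; returns the picture (400x640x3 uint8, red, green, blue); there is no depth.
- optics.get_calibration(name): a dict with "fx", "fy", "cx", "cy" (pixels), "rvec" (rotation vector, rad) and "tvec" (3), from world to camera coordinates, as OpenCV has them. Camera axes: x right, y down, z forward; pixel columns grow to the right and rows downward; lengths in m; the calibration is good to about 2 mm. A picture is of the moment at which its call begins: read the wrist's pose just before it. get_calibration takes no time and is no camera call; for the wrist camera it gives the pose at the moment of the call.
- job.close_job(): hands the job in, once; it reports no verdict.
The state is a dict: "time": time; "joint_positions": joint angles; "qvel": joint speeds; "joint_torque": joint torques, N m; "tool_pos": TCP position; "ee_rot": TCP orientation; "wrist_force": force on the tool from outside, world axes, zero at the start; "wrist_torque": the same for the moment, N m; "width": finger opening in m.
Only numpy, scipy, OpenCV 4.12 (cv2) and the standard library are available. Lean on these libraries where they do the work, as an engineer would, in place of code of your own. Each camera call takes 0.05 s, during which the arm holds its last target.

## Working session

There is one attempt and no reset: what is moved stays moved. The work goes in short steps, Python scripts to look and compute and a tool call to move; the robot and the scene stay as the last step left them, time stands still between calls to the robot, and variables do not carry over. Pictures are saved under pics/ and viewed, and the job is handed in when it is done.

Besides the shell and the picture viewer there is one more tool, called after "Call:" as name(argument=value, ...) on one line, values as JSON. apply_moves: Moves the arm, as the interface text tells. Its arguments: {"type":"object","properties":{"moves":{"type":"array"}},"required":["moves"]}

```bash
mkdir -p pics; ls; python3 - <<'E'
from bench import robot, optics, job
import cv2
print(robot.get_obs())
for n in ["side","top","wrist"]:
    c=optics.get_calibration(n); print(n,c)
    cv2.imwrite(f"pics/{n}0.png",cv2.cvtColor(optics.snapshot(n),cv2.COLOR_RGB2BGR))
E
```

```text
pics
{'time': 0.0, 'joint_positions': array([-1.32209682e+00,  8.79266357e-02,  1.37223444e+00, -8.77015408e-06,
        1.68359860e+00, -1.03103440e-01]), 'qvel': array([-0.00129706,  0.00103831,  0.00144183,  0.00061737, -0.00174004,
       -0.00072965]), 'joint_torque': array([-2.34961226e-04, -3.40185463e+01, -3.02427077e+01,  7.16696517e-02,
        3.30144411e-02, -1.67473645e-04]), 'tool_pos': array([ 0.18938837, -0.5158144 ,  0.2183297 ]), 'ee_rot': array([-3.13943624e+00, -2.14361217e-04,  3.51801740e-01]), 'wrist_force': array([-0.16271335, -0.36819528,  0.69054807]), 'wrist_torque': array([-0.05521943,  0.02883399, -0.00633555]), 'width': 0.09415006772231756}
side {'fx': 495.6379544574496, 'fy': 495.6379544574496, 'cx': 322.656561988776, 'cy': 212.88386109716498, 'rvec': array([ 0.16880513, -2.86834598,  1.16352157]), 'tvec': array([0.62816057, 0.11105292, 1.18128123])}
top {'fx': 497.267101119374, 'fy': 497.267101119374, 'cx': 320.8111771728855, 'cy': 195.51740699235881, 'rvec': array([ 2.09927474, -2.13346872,  0.20719936]), 'tvec': array([-0.01518112,  0.61323451,  0.97960984])}
wrist {'fx': 303.00373432036935, 'fy': 303.00373432036935, 'cx': 319.5067247067478, 'cy': 195.53867809202512, 'rvec': array([-2.41645021,  1.68664527,  0.19566877]), 'tvec': array([-0.55051835, -0.02380754,  0.38757861])}
```

View pics/top0.png

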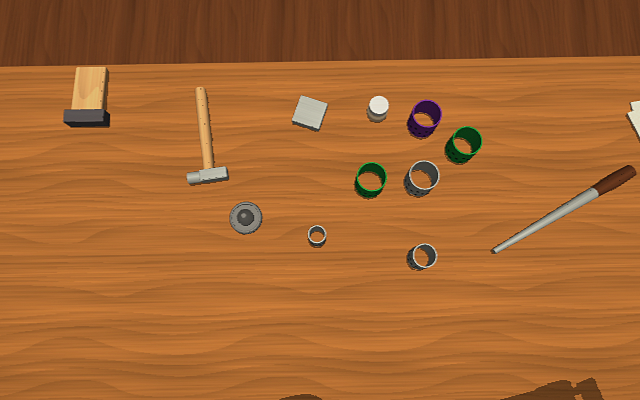

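View pics/side0.png

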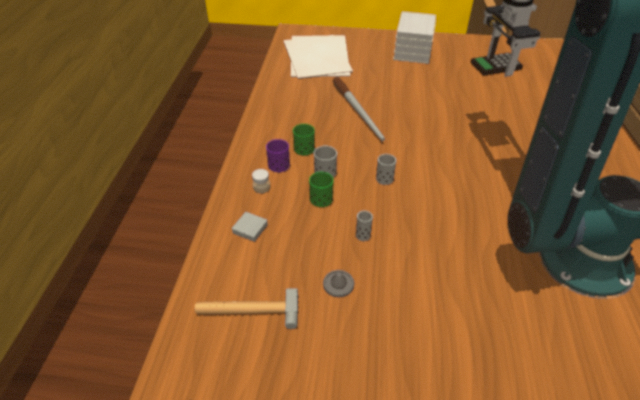

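View pics/wrist0.png

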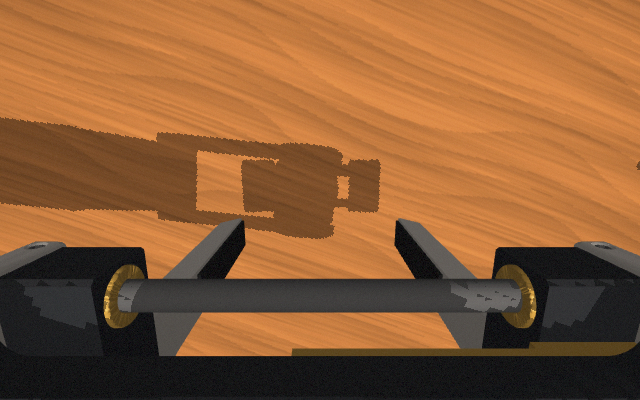

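The fitting flask is flask_b: its 44 mm bore clears the 36 mm boss and its 50 mm outside goes inside the 58 mm rim. In the top view, flask_a is at (317,235), flask_b at (424,256), flask_c at (423,177) and the base at (246,218). Next I'll measure them more precisely.

```bash
cat > h.py <<'E'
import cv2, numpy as np
def cast(c,u,v,z):
    R,_=cv2.Rodrigues(c["rvec"]); t=np.array(c["tvec"])
    d=R.T@np.array([(u-c["cx"])/c["fx"],(v-c["cy"])/c["fy"],1]); o=-R.T@t
    return o+d*(z-o[2])/d[2]
def proj(c,P):
    K=np.array([[c["fx"],0,c["cx"]],[0,c["fy"],c["cy"]],[0,0,1]])
    return cv2.projectPoints(np.array(P,float).reshape(-1,3),c["rvec"],np.array(c["tvec"]),K,None)[0].reshape(-1,2)
E
python3 - <<'E'
from h import *
from bench import robot, optics, job
c=optics.get_calibration("top"); im=cv2.imread("pics/top0.png")
hsv=cv2.cvtColor(im,cv2.COLOR_BGR2HSV)
def enl(x,y,r): return cv2.resize(im[y-r:y+r,x-r:x+r],(390,390),interpolation=cv2.INTER_NEAREST)
cv2.imwrite("pics/z0.png",np.hstack([enl(424,256,26),enl(246,218,26)]))
for nm,(x,y) in dict(a=(317,235),b=(424,256),c=(423,177)).items():
    r=26; h=hsv[y-r:y+r,x-r:x+r]
    m=((h[...,1]<60)&(h[...,2]>125)).astype(np.uint8)
    n,l,s,ce=cv2.connectedComponentsWithStats(m,connectivity=8)
    k=1+s[1:,4].argmax(); ct=cv2.findNonZero((l==k).astype(np.uint8))
    (cx,cy),rr=cv2.minEnclosingCircle(ct); x0,y0,w,hh=s[k,:4]
    p=cast(c,cx+x-r,cy+y-r,0.07); print(nm,cx+x-r,cy+y-r,rr,w,hh,p, rr/c["fx"]*0.98)
x,y,r=246,218,26
h=hsv[y-r:y+r,x-r:x+r]; m=(h[...,1]<90).astype(np.uint8)
n,l,s,ce=cv2.connectedComponentsWithStats(m); k=1+s[1:,4].argmax()
ct=max(cv2.findContours((l==k).astype(np.uint8),0,1)[0],key=cv2.contourArea)
e=cv2.fitEllipse(ct); print("base",e[0][0]+x-r,e[0][1]+y-r,e, cast(c,e[0][0]+x-r,e[0][1]+y-r,0.008))
# side view
cs=optics.get_calibration("side"); print("side predicted")
ims=cv2.imread("pics/side0.png")
cv2.imwrite("pics/z1.png",np.hstack([cv2.resize(ims[y-26:y+26,x-26:x+26],(390,390),interpolation=cv2.INTER_NEAREST) for x,y in [(386,169),(339,282)]]))
E
```

```text
a 316.5148506164551 233.88118743896484 9.068160057067871 18 18 [ 0.53132989 -0.01506474  0.07      ] 0.017871274483917943
b 424.13013648986816 255.39041137695312 12.421008110046387 24 25 [ 0.48410306 -0.23210402  0.07      ] 0.024478973011575332
c 423.875 174.2916660308838 15.234951972961426 31 30 [ 0.65271042 -0.2411054   0.07      ] 0.03002461433682909
base 245.52142906188965 217.474365234375 ((25.52142906188965, 25.474365234375), (31.327953338623047, 31.525300979614258), 58.183074951171875) [0.57732807 0.14001822 0.008     ]
side predicted
```

View pics/z0.png

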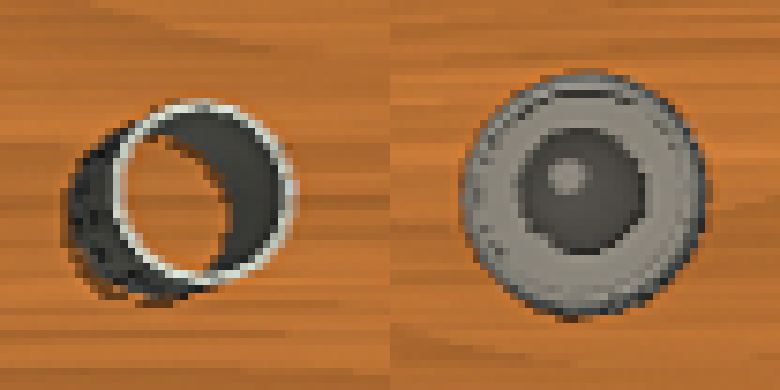

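View pics/z1.png

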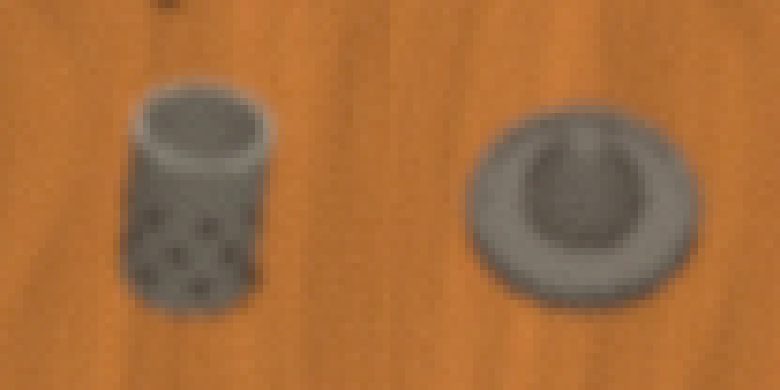

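```bash
cat >> h.py <<'E'
from scipy.spatial.transform import Rotation as Ro
def to_tool(o,target):
    R=Ro.from_euler("xyz",o["ee_rot"]).as_matrix()
    return 100*R.T@(np.array(target)-o["tool_pos"])
E
python3 - <<'E'
from h import *
from bench import robot
o=robot.get_obs(); print(to_tool(o,[.484,-.233,.20]).round(2), to_tool(o,[.484-.06,-.233-.06,.20]).round(2))
E
```

```text
[ 37.4  -16.41   1.89] [ 29.7  -12.84   1.88]
```

Call:
apply_moves(moves=[[[3.5,-1.5,0.2],[0,0,0],1],[[7,-3,0.4],[0,0,0],1],[[10.5,-4.6,0.6],[0,0,0],1],[[14,-6.1,0.8],[0,0,0],1],[[17.5,-7.7,1],[0,0,0],1],[[21,-9.2,1.2],[0,0,0],1],[[24.5,-10.7,1.4],[0,0,0],1],[[28,-12.3,1.6],[0,0,0],1],[[31,-13.6,1.8],[0,0,0],1],[[33,-14.5,1.8],[0,0,0],1]])

```text
time: 0.98
tool_pos: [0.4509, -0.2637, 0.2006]
ee_rot: [-3.14, -0.0, 0.354]
wrist_force: [-1.0, 0.1, 0.8]
width: 0.0942
```

Call:
apply_moves(moves=[[[2,-0.9,0],[0,0,0],1],[[3.5,-1.5,0],[0,0,0],1],[[4.4,-1.9,0],[0,0,0],1],[[4.4,-1.9,0],[0,0,0],1],[[4.4,-1.9,0],[0,0,0],1],[[4.4,-1.9,0],[0,0,0],1],[[4.4,-1.9,0],[0,0,0],1],[[4.4,-1.9,0],[0,0,0],1],[[4.4,-1.9,0],[0,0,0],1],[[4.4,-1.9,0],[0,0,0],1]])

```text
time: 1.82
tool_pos: [0.4838, -0.234, 0.2016]
ee_rot: [3.141, -0.0, 0.351]
wrist_force: [-0.6, 0.8, -0.4]
width: 0.094
```

```bash
python3 - <<'E'
from h import *
from bench import robot,optics
o=robot.get_obs(); print(o["time"],o["tool_pos"],o["ee_rot"],to_tool(o,[.484,-.233,.20]).round(2))
c=optics.get_calibration("wrist")
im=cv2.cvtColor(optics.snapshot("wrist"),cv2.COLOR_RGB2BGR)
R,_=cv2.Rodrigues(c["rvec"]); print("cam",-R.T@c["tvec"])
a=np.linspace(0,6.28,40)
for z,r in ((.07,.025),(0.07,.022)):
  for p in proj(c,[[.484+r*np.cos(t),-.233+r*np.sin(t),z] for t in a]): cv2.circle(im,tuple(int(round(q)) for q in p),1,(0,0,255),-1)
cv2.imwrite("pics/w1.png",im)
E
```

```text
1.8167 [ 0.48377799 -0.23397257  0.20157464] [ 3.14133733e+00 -1.18068801e-05  3.50861363e-01] [ 0.05 -0.08  0.16]
cam [ 0.54541468 -0.212288    0.36560312]
```

View pics/w1.png

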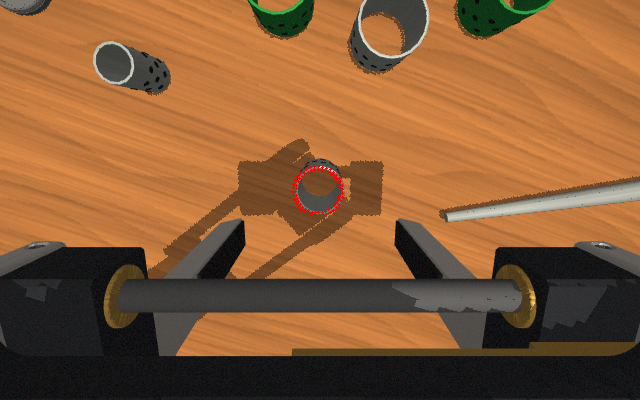

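The wrist view shows flask_b's rim centred near (318,190), matching my estimate drawn in red. I'll descend and grip.

Call:
apply_moves(moves=[[[0,-0.1,2],[0,0,0],1],[[0,-0.1,4.5],[0,0,0],1],[[0,-0.1,7],[0,0,0],1],[[0,-0.1,9.5],[0,0,0],1],[[0,-0.1,12],[0,0,0],1],[[0,-0.1,14],[0,0,0],1],[[0,-0.1,15.5],[0,0,0],1],[[0,-0.1,16.1],[0,0,0],1],[[0,-0.1,16.1],[0,0,0],1],[[0,-0.1,16.1],[0,0,0],1]])

```text
time: 2.7
tool_pos: [0.484, -0.2328, 0.041]
ee_rot: [3.141, -0.0, 0.352]
wrist_force: [0.1, -0.1, -1.0]
width: 0.094
```

Call:
apply_moves(moves=[[[0,0,0],[0,0,0],0.8],[[0,0,0],[0,0,0],0.7],[[0,0,0],[0,0,0],0.6],[[0,0,0],[0,0,0],0.5],[[0,0,0],[0,0,0],0.4],[[0,0,0],[0,0,0],0.3],[[0,0,0],[0,0,0],0.3],[[0,0,0],[0,0,0],0.3],[[0,0,0],[0,0,0],0.3],[[0,0,0],[0,0,0],0.3]])

```text
time: 3.53
tool_pos: [0.4839, -0.2328, 0.0407]
ee_rot: [3.141, -0.0, 0.352]
wrist_force: [0.4, -1.6, 0.6]
width: 0.0503
```

The fingers stopped at 50.3 mm, which confirms it's flask_b. Lifting.

Call:
apply_moves(moves=[[[0,0,-0.5],[0,0,0],0],[[0,0,-1.5],[0,0,0],0],[[0,0,-3],[0,0,0],0],[[0,0,-5],[0,0,0],0],[[0,0,-7],[0,0,0],0],[[0,0,-9],[0,0,0],0],[[0,0,-11],[0,0,0],0],[[0,0,-12.5],[0,0,0],0],[[0,0,-13],[0,0,0],0],[[0,0,-13],[0,0,0],0]])

```text
time: 4.37
tool_pos: [0.4845, -0.2329, 0.1726]
ee_rot: [3.139, -0.002, 0.352]
wrist_force: [-1.0, -0.1, -2.9]
width: 0.0504
```

```bash
python3 - <<'E'
from h import *
from bench import robot,optics
o=robot.get_obs(); print(o["time"],o["tool_pos"],o["wrist_force"],o["width"],to_tool(o,[.577,.140,.16]).round(2))
E
```

```text
4.3667 [ 0.48451333 -0.23290173  0.17257495] [-1.00875043 -0.09536749 -2.87820287] 0.05036140271631856 [ 21.53 -31.82   1.22]
```

Call:
apply_moves(moves=[[[1,-1.4,0],[0,0,0],0],[[2.6,-3.8,0],[0,0,0],0],[[4.4,-6.5,0],[0,0,0],0],[[6.2,-9.2,0],[0,0,0],0],[[8,-11.9,0],[0,0,0],0],[[9.8,-14.6,0],[0,0,0],0],[[11.6,-17.3,0],[0,0,0],0],[[13.4,-19.9,0],[0,0,0],0],[[15.2,-22.5,0],[0,0,0],0],[[16.5,-24.4,0],[0,0,0],0]])

```text
time: 5.2
tool_pos: [0.5538, 0.0561, 0.1684]
ee_rot: [-3.139, 0.003, 0.354]
wrist_force: [-0.2, -0.1, -3.3]
width: 0.0504
```

Call:
apply_moves(moves=[[[1.8,-2.6,0],[0,0,0],0],[[3.4,-5,0],[0,0,0],0],[[4.5,-6.6,0],[0,0,0],0],[[5,-7.4,0],[0,0,0],0],[[5,-7.4,0],[0,0,0],0],[[5,-7.4,0],[0,0,0],0],[[5,-7.4,0],[0,0,0],0],[[5,-7.4,0],[0,0,0],0],[[5,-7.4,0],[0,0,0],0],[[5,-7.4,0],[0,0,0],0]])

```text
time: 6.03
tool_pos: [0.576, 0.1391, 0.1707]
ee_rot: [3.141, -0.0, 0.35]
wrist_force: [0.7, 0.0, -2.8]
width: 0.0503
```

```bash
python3 - <<'E'
from h import *
from bench import robot,optics
o=robot.get_obs(); print(o["time"],o["tool_pos"],o["ee_rot"],o["wrist_force"],o["width"],to_tool(o,[.5773,.140,.16]).round(2))
for n in ("side","wrist","top"):
    c=optics.get_calibration(n)
    im=cv2.cvtColor(optics.snapshot(n),cv2.COLOR_RGB2BGR)
    cv2.imwrite(f"pics/{n}2.png",im)
    x,y=o["tool_pos"][:2]; zb=o["tool_pos"][2]-.0407
    a=np.linspace(0,6.28,60)
    def ring(X,Y,z,r,col):
        for p in proj(c,[[X+r*np.cos(t),Y+r*np.sin(t),z] for t in a]): cv2.circle(im,tuple(int(round(q*4)) for q in p),0,col,-1) if 0 else None
        p=proj(c,[[X+r*np.cos(t),Y+r*np.sin(t),z] for t in a])*s-off*s+s/2
        cv2.polylines(big,[p.round().astype(int)],True,col,1)
    ctr=proj(c,[[.577,.14,.06]])[0]; w=60 if n!="wrist" else 100; s=600//(2*w)
    x0=int(np.clip(ctr[0]-w,0,640-2*w)); y0=int(np.clip(ctr[1]-w,0,400-2*w)); off=np.array([x0,y0])
    big=cv2.resize(im[y0:y0+2*w,x0:x0+2*w],None,fx=s,fy=s,interpolation=cv2.INTER_NEAREST)
    ring(.5773,.14,0,.036,(0,0,255)); ring(.5773,.14,.011,.029,(0,0,255)); ring(x,y,zb+.07,.025,(0,255,0)); ring(x,y,zb,.025,(255,255,0))
    cv2.imwrite(f"pics/{n}2z.png",big)
E
```

```text
6.0333 [0.5760372  0.13906683 0.17068059] [ 3.14127998e+00 -2.35370957e-04  3.50365099e-01] [ 0.70117894  0.03694024 -2.77692665] 0.05030666502422073 [ 0.15 -0.04  1.07]
```

View pics/side2z.png

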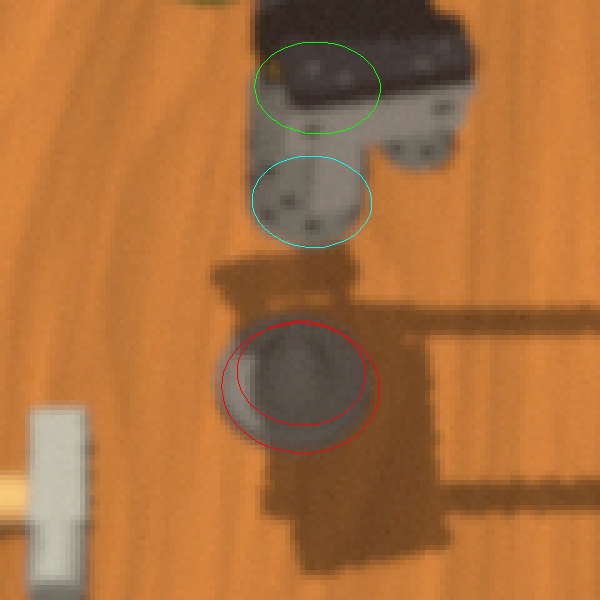

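View pics/wrist2z.png

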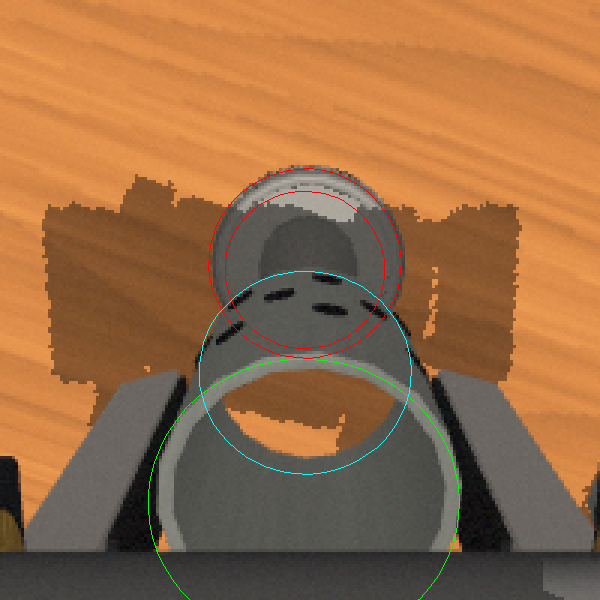

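View pics/top2z.png

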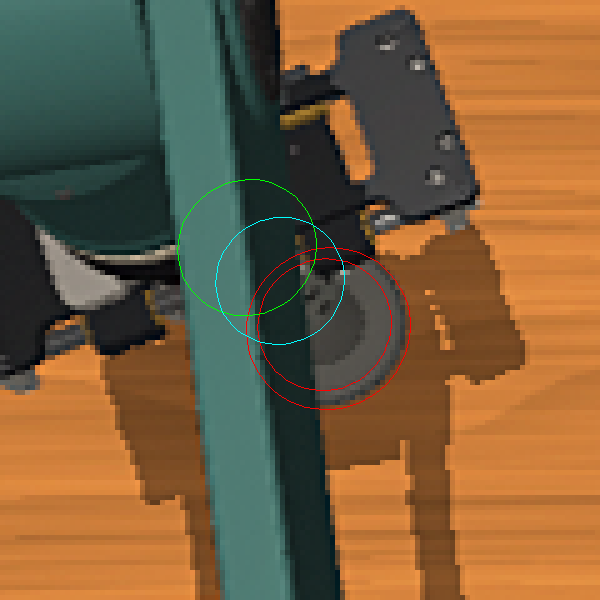

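```bash
python3 - <<'E'
from h import *
from scipy.optimize import least_squares
from bench import robot,optics
c=optics.get_calibration("wrist"); im=cv2.imread("pics/wrist2.png"); 
ctr=proj(c,[[.577,.14,.06]])[0]; w=100
x0=int(np.clip(ctr[0]-w,0,440)); y0=int(np.clip(ctr[1]-w,0,200)); print(x0,y0)
hsv=cv2.cvtColor(im,cv2.COLOR_BGR2HSV)
m=(hsv[...,1]<110).astype(np.uint8)
# upper outline of base: for rows in crop 55..85, leftmost/rightmost grey pixel ; and top per column
pts=[]
for r in range(58,100,2):
    xs=np.flatnonzero(m[y0+r,x0+60:x0+145])
    if len(xs): pts+=[(x0+60+xs[0]-.5,y0+r),(x0+60+xs[-1]+.5,y0+r)]
for k in range(90,116,3):
    ys=np.flatnonzero(m[y0+40:y0+90,x0+k]); 
    if len(ys): pts.append((x0+k,y0+40+ys[0]-.5))
for z in (.011,.0):
    P=np.array([cast(c,u,v,z)[:2] for u,v in pts])
    f=least_squares(lambda q:np.hypot(*(P-q).T)-.036,[.577,.14],loss="soft_l1",f_scale=.001); print("base",z,f.x,np.abs(f.fun).mean())
# flask rim outer: sides between crop rows 150..182 and top arc
o=robot.get_obs(); zt=o["tool_pos"][2]-.0407+.07
g=im[y0:y0+200,x0:x0+200].astype(int).sum(2)//3
for r in (130,140,150,160,170): print(r,g[r,45:75].tolist(),g[r,135:165].tolist())
for k in (90,100,110): print(k,g[110:130,k].tolist())
E
```

```text
218 95
base 0.011 [0.57918434 0.13967256] 0.0005533494782418792
base 0.0 [0.57859284 0.13942072] 0.0003599664344881963
130 [103, 101, 99, 104, 103, 105, 104, 102, 101, 104, 94, 73, 20, 24, 22, 15, 61, 81, 79, 84, 85, 84, 112, 130, 130, 132, 127, 129, 126, 122] [124, 119, 99, 81, 82, 81, 79, 76, 23, 20, 19, 23, 52, 93, 102, 102, 101, 100, 102, 104, 103, 100, 103, 101, 102, 102, 100, 104, 101, 102]
140 [100, 100, 102, 102, 100, 100, 86, 42, 19, 18, 19, 19, 62, 119, 131, 126, 125, 127, 124, 115, 75, 72, 74, 79, 80, 76, 76, 80, 80, 79] [76, 77, 76, 99, 121, 126, 128, 127, 129, 126, 82, 78, 15, 23, 9, 22, 24, 85, 102, 102, 104, 101, 101, 101, 104, 102, 103, 104, 102, 101]
150 [99, 91, 70, 17, 14, 24, 16, 11, 73, 125, 130, 129, 128, 125, 113, 77, 78, 76, 76, 76, 78, 76, 78, 77, 82, 80, 80, 80, 83, 83] [76, 72, 78, 75, 74, 75, 75, 74, 73, 101, 123, 125, 122, 128, 128, 43, 22, 15, 19, 18, 21, 56, 87, 103, 101, 101, 103, 102, 102, 103]
160 [21, 20, 19, 23, 19, 18, 58, 130, 131, 127, 125, 124, 78, 77, 77, 75, 81, 78, 77, 75, 76, 79, 77, 84, 81, 83, 82, 81, 81, 82] [79, 75, 76, 74, 73, 73, 73, 74, 76, 71, 74, 72, 109, 127, 124, 124, 123, 106, 18, 17, 17, 21, 19, 21, 20, 19, 86, 93, 102, 101]
170 [21, 17, 13, 16, 13, 14, 89, 127, 125, 128, 127, 110, 77, 76, 81, 77, 78, 79, 80, 81, 81, 83, 81, 81, 84, 81, 80, 82, 83, 85] [82, 79, 78, 78, 78, 76, 74, 75, 76, 76, 70, 96, 123, 123, 120, 122, 119, 23, 16, 10, 23, 16, 17, 20, 22, 24, 18, 21, 21, 18]
90 [87, 85, 88, 85, 87, 90, 86, 87, 97, 139, 136, 130, 130, 123, 90, 85, 88, 87, 83, 79]
100 [89, 88, 85, 87, 84, 83, 83, 93, 136, 132, 126, 122, 121, 100, 89, 91, 90, 86, 83, 86]
110 [90, 90, 84, 87, 86, 89, 87, 85, 113, 136, 134, 133, 126, 113, 89, 86, 89, 88, 89, 88]
```

```bash
python3 - <<'E'
from h import *
from scipy.optimize import least_squares
from bench import robot,optics
c=optics.get_calibration("wrist"); o=robot.get_obs(); zt=o["tool_pos"][2]-.0407+.07
pts=[(66.5,130),(57.4,140),(53,150),(51,160),(50.8,170),(137,130),(144.6,140),(149.5,150),(152,160),(151.5,170),(90,118.5),(100,117.5),(110,117.7)]
P=np.array([cast(c,218+u,95+v,zt)[:2] for u,v in pts])
f=least_squares(lambda q:np.hypot(*(P-q[:2]).T)-.025,[.577,.14]); print(f.x,f.fun.round(4))
f=least_squares(lambda q:np.hypot(*(P-q[:2]).T)-q[2],[.577,.14,.025]); print(f.x,f.fun.round(4)); print(o["tool_pos"])
E
```

```text
[0.57698232 0.13889876] [-0.     -0.     -0.0004 -0.0006 -0.0006  0.0002 -0.0003 -0.0004 -0.0004
 -0.0007  0.0001  0.      0.0003]
[0.57774689 0.13917637 0.02437921] [-0.      0.0002 -0.     -0.0001  0.0001  0.0003 -0.0001 -0.0001  0.0001
 -0.0001 -0.0001 -0.0002  0.0001]
[0.57605838 0.13958315 0.17065452]
```

The wrist camera puts the flask about 2 mm short of the base centre in +x. I'll correct by 0.18 cm along tool x and descend in stages.

Call:
apply_moves(moves=[[[0.18,0,0.5],[0,0,0],0],[[0.18,0,2],[0,0,0],0],[[0.18,0,3.5],[0,0,0],0],[[0.18,0,5],[0,0,0],0],[[0.18,0,6.5],[0,0,0],0],[[0.18,0,7.5],[0,0,0],0],[[0.18,0,8],[0,0,0],0],[[0.18,0,8],[0,0,0],0],[[0.18,0,8],[0,0,0],0],[[0.18,0,8],[0,0,0],0]])

```text
time: 7.02
tool_pos: [0.5785, 0.1408, 0.0917]
ee_rot: [3.141, -0.002, 0.352]
wrist_force: [0.3, 0.7, -2.4]
width: 0.0508
```

```bash
python3 - <<'E'
from h import *
from bench import robot,optics
o=robot.get_obs(); print(o["tool_pos"])
c=optics.get_calibration("side"); im=cv2.cvtColor(optics.snapshot("side"),cv2.COLOR_RGB2BGR)
x0,y0,s=290,220,7
big=cv2.resize(im[y0:y0+85,x0:x0+100],None,fx=s,fy=s,interpolation=cv2.INTER_CUBIC)
a=np.linspace(0,6.28,60)
def ring(X,Y,z,r,col):
    p=(proj(c,[[X+r*np.cos(t),Y+r*np.sin(t),z] for t in a])-[x0,y0])*s+s/2
    cv2.polylines(big,[p.round().astype(int)],True,col,1)
ring(.5785,.1397,.0,.036,(0,0,255)); ring(.578,.1397,o["tool_pos"][2]-.0407,.025,(255,255,0))
cv2.imwrite("pics/side3.png",big)
E
```

```text
[0.578514   0.14079918 0.09167269]
```

View pics/side3.png

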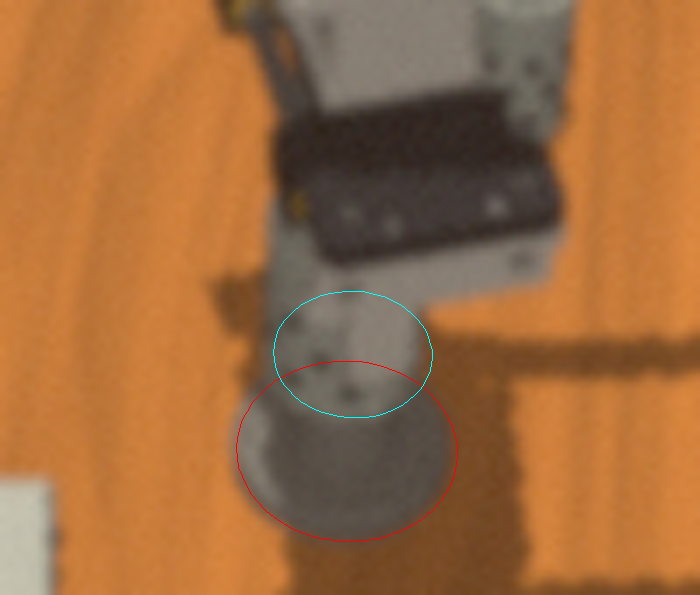

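The side view agrees with the fit to about 1.5 mm, against 4 mm of clearance. I'll nudge it back 0.5 mm as a compromise and keep descending.

Call:
apply_moves(moves=[[[-0.05,0,0.3],[0,0,0],0],[[-0.05,0,0.7],[0,0,0],0],[[-0.05,0,1.1],[0,0,0],0],[[-0.05,0,1.5],[0,0,0],0],[[-0.05,0,1.9],[0,0,0],0],[[-0.05,0,2.3],[0,0,0],0],[[-0.05,0,2.6],[0,0,0],0],[[-0.05,0,2.9],[0,0,0],0],[[-0.05,0,3.1],[0,0,0],0],[[-0.05,0,3.1],[0,0,0],0]])

```text
time: 7.9
tool_pos: [0.5769, 0.1404, 0.0587]
ee_rot: [-3.141, 0.001, 0.352]
wrist_force: [-1.4, -0.2, -1.4]
width: 0.0504
```

Call:
apply_moves(moves=[[[0,0,0.1],[0,0,0],0],[[0,0,0.2],[0,0,0],0],[[0,0,0.3],[0,0,0],0],[[0,0,0.4],[0,0,0],0],[[0,0,0.5],[0,0,0],0],[[0,0,0.6],[0,0,0],0],[[0,0,0.7],[0,0,0],0],[[0,0,0.8],[0,0,0],0],[[0,0,0.8],[0,0,0],0],[[0,0,0.8],[0,0,0],0]])

```text
time: 8.73
tool_pos: [0.5772, 0.1405, 0.0513]
ee_rot: [3.142, 0.0, 0.352]
wrist_force: [0.1, -0.6, -3.1]
width: 0.0507
```

Call:
apply_moves(moves=[[[0,0,0.1],[0,0,0],0],[[0,0,0.15],[0,0,0],0],[[0,0,0.2],[0,0,0],0],[[0,0,0.25],[0,0,0],0],[[0,0,0.3],[0,0,0],0],[[0,0,0.35],[0,0,0],0],[[0,0,0.4],[0,0,0],0],[[0,0,0.45],[0,0,0],0],[[0,0,0.45],[0,0,0],0],[[0,0,0.45],[0,0,0],0]])

```text
time: 9.57
tool_pos: [0.5772, 0.1405, 0.0469]
ee_rot: [3.142, 0.0, 0.352]
wrist_force: [0.1, -0.5, -2.4]
width: 0.0501
```

```bash
python3 - <<'E'
from h import *
from bench import robot,optics
ims=[]
for k in range(1):
    o=robot.get_obs(); print(o["tool_pos"],o["wrist_force"])
im=cv2.cvtColor(optics.snapshot("side"),cv2.COLOR_RGB2BGR)
cv2.imwrite("pics/side4.png",cv2.resize(im[220:305,290:390],None,fx=7,fy=7,interpolation=cv2.INTER_CUBIC))
E
```

```text
[0.57720774 0.14047393 0.0468916 ] [ 0.11352654 -0.51027724 -2.41263133]
```

View pics/side4.png

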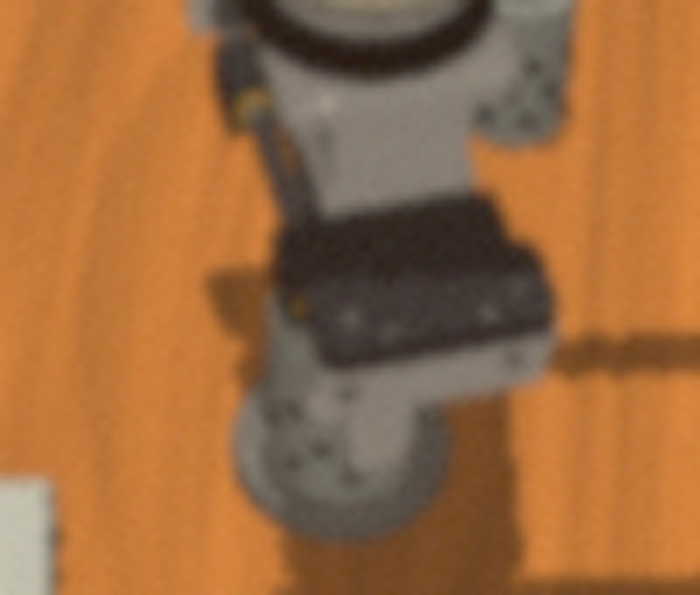

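The flask bottom spans columns 266–417 within the base's 235–450, so it's centred inside the rim. I'll lower the last 1–2 mm until it touches.

Call:
apply_moves(moves=[[[0,0,0.03],[0,0,0],0],[[0,0,0.06],[0,0,0],0],[[0,0,0.09],[0,0,0],0],[[0,0,0.1],[0,0,0],0],[[0,0,0.1],[0,0,0],0],[[0,0,0.1],[0,0,0],0],[[0,0,0.1],[0,0,0],0],[[0,0,0.1],[0,0,0],0],[[0,0,0.1],[0,0,0],0],[[0,0,0.1],[0,0,0],0]])

```text
time: 10.45
tool_pos: [0.5774, 0.1405, 0.0467]
ee_rot: [3.141, -0.001, 0.352]
wrist_force: [-2.9, 0.3, 5.5]
width: 0.0505
```

Force has changed from −2.4 to +5.5 N with z stopped at 46.7 mm, which puts the flask's bottom at 6 mm, on the floor. Releasing.

Call:
apply_moves(moves=[[[0,0,0.05],[0,0,0],0.6],[[0,0,0],[0,0,0],0.65],[[0,0,0],[0,0,0],0.7],[[0,0,0],[0,0,0],0.8],[[0,0,0],[0,0,0],0.9],[[0,0,0],[0,0,0],1],[[0,0,0],[0,0,0],1],[[0,0,0],[0,0,0],1],[[0,0,0],[0,0,0],1],[[0,0,0],[0,0,0],1]])

```text
time: 11.28
tool_pos: [0.5773, 0.1405, 0.046]
ee_rot: [3.141, -0.0, 0.352]
wrist_force: [-0.7, -0.5, -0.0]
width: 0.094
```

Call:
apply_moves(moves=[[[0,0,-1],[0,0,0],1],[[0,0,-3],[0,0,0],1],[[0,0,-5],[0,0,0],1],[[0,0,-7.5],[0,0,0],1],[[0,0,-10],[0,0,0],1],[[0,0,-12.5],[0,0,0],1],[[0,0,-15],[0,0,0],1],[[0,0,-17],[0,0,0],1],[[0,0,-18],[0,0,0],1],[[0,0,-18],[0,0,0],1]])

```text
time: 12.12
tool_pos: [0.5786, 0.1407, 0.2301]
ee_rot: [3.14, -0.007, 0.352]
wrist_force: [0.1, -0.7, 0.9]
width: 0.094
```

Call:
apply_moves(moves=[[[-1,1,0],[0,0,0],1],[[-3,3,0],[0,0,0],1],[[-5,5,0],[0,0,0],1],[[-7,7,0],[0,0,0],1],[[-9,9,0],[0,0,0],1],[[-11,11,0],[0,0,0],1],[[-13,13,0],[0,0,0],1],[[-14.5,14.5,0],[0,0,0],1],[[-15,15,0],[0,0,0],1],[[-15,15,0],[0,0,0],1]])

```text
time: 12.95
tool_pos: [0.4865, -0.0534, 0.2243]
ee_rot: [-3.14, 0.003, 0.349]
wrist_force: [-0.7, 0.8, -0.4]
width: 0.0939
```

```bash
python3 - <<'E'
from h import *
from bench import robot,optics
print(robot.get_obs()["tool_pos"])
for n in("side","top"):
    cv2.imwrite(f"pics/{n}5.png",cv2.cvtColor(optics.snapshot(n),cv2.COLOR_RGB2BGR))
s=cv2.imread("pics/side5.png");t=cv2.imread("pics/top5.png")
f=lambda i,x,y:cv2.resize(i[y-35:y+35,x-35:x+35],(390,390),interpolation=cv2.INTER_CUBIC)
cv2.imwrite("pics/end.png",np.hstack([f(s,339,270),f(t,246,218)]))
E
```

```text
[ 0.48649283 -0.05341179  0.22426051]
```

View pics/end.png

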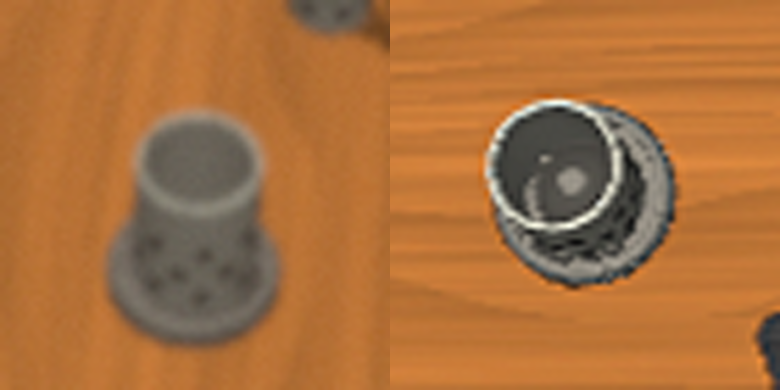

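View pics/side5.png

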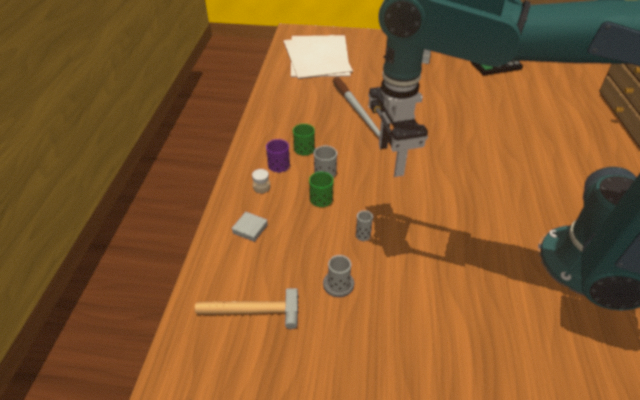

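Flask_b stands upright inside the rim at side (339,275). Flask_a (364,226), flask_c (325,162) and the look-alikes haven't moved, and the arm is clear.

```bash
python3 -c "
from bench import job
print(job.close_job())"
```

```text
the job is handed in; nothing more can be done
None
```

I chose flask_b, the 50 mm one. I stood it upright over the cone, fully down inside the sprue base's rim, let go, moved the arm clear and handed the job in at about 13 s.

- **Grasp:** the fingers stopped at 50.3 mm, which confirmed the right flask.
- **Seating:** descent stopped on a light contact, the vertical force going from −2.4 to +5.5 N, with the flask's bottom about 6 mm above the bench, on the base floor.
- **Final view:** the side and top pictures show it upright and centred in the rim. In the side view, flask_a, flask_c and the look-alikes are where they were.
- **Disagreement:** before the last descent, the side camera put the flask about 1.5 mm off from the wrist and top estimates. I split the difference; that is well inside the 4 mm clearance.

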